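# Move a chocolate mill's sprung feed selector into its running notch

## Robot

A 6-joint arm with a two-finger parallel gripper is mounted at the origin on a cart in front of the work surface, level with it; the furniture and walls round the work are solid. World frame = base frame: x ahead of the robot, y to its left, z up, the work surface at z = 0. Lengths are in mm, angles in rad, forces in N, time in s.
With the tool pointing down it reaches from about 350 to 875 mm from the base axis. Payload 4.2 kg.
Tool frame: the origin (TCP) lies midway between the tips of the shut fingers; the grasp point (between the pads) lies 19 mm behind it (arm.grip_point_offset is the distance from the TCP to the grasp point, in mm); z points along the fingers, x is the direction in which the jaws open and shut, and the axes are right-handed (so a half turn about z gives the same grasp; the last joint's range is limited). The gripper opens to 85 mm and grips with 20 to 120 N. Pads are 22 mm wide; open, the fingers measure 114 mm over their backs; the gripper's body (76 mm by 85 mm) begins 54 mm behind the grasp point. The pads swing forward as they close: fully open they stand 13 mm farther back than shut.
Start: joints at [-1.004, 0.385, 0.008, 0, -1.194, -0.259], TCP at [189.367, -595.6, 231.312] pointing down, gripper open.
Joint ranges: [-3.14, 3.14], [-1.21, 2.06], [-1.07, 1.41], [-3.16, 2.05], [-2.99, -0.16], [-3.1, 3.1]. Speed limits (rad/s): [2.79, 2.79, 3.14, 3.14, 3.14, 3.14].

## Interface

Orientations are given as a unit quaternion [x, y, z, w].
In Python, from bench import arm gives the robot as it stands.
- The arm moves only by the tool move_arm, never from a script. Its argument "targets" is a list of rows, each a list of 7 numbers: the shift along the tool's x, y, z in cm, then the turn, a rotation vector about the tool's x, y, z in degrees, then the closure in counts, from 0 (fully open) to 255 (shut). In form: [[x, y, z, wx, wy, wz, grip], ...]. A call has 1 to 20 rows; each row is the pose to reach, as a shift and turn from the pose commanded when the call began, along the tool's axes at that moment; what a row does not reach only later rows make up. A row lasts 1/8 s, in which the tool goes at most 62.5 mm and 10.7 degrees, less where a joint would pass 70% of its speed; a pose out of reach is approached as far as the arm can. A call with a gripper value outside its range is refused whole. The fingers move at their own pace and stop on an object; the grip force is fixed at half the most. Time passes only in rows, so rows that repeat a pose let the fingers close. It gives the time, the measured TCP pose, the force and the opening at its end, in the units of the state.
- arm.read_state(): the state, without advancing time (a new reading comes with each control period).
- arm.get_image(name): name is "scene" or "side" or "wrist"; returns (picture, depth): 480x640x3 uint8, blue, green, red; 480x640 float32, mm along the optical axis (not along the pixel's ray), 0 where there is no reading.
- arm.camera_params(name): a dict with "mtx" (3x3 intrinsics, pixels), "world_to_cam" (4x4, takes a point from world to camera coordinates); the wrist camera has in their place "mount" (4x4, takes a point from camera to tool coordinates, whose origin is the TCP and whose axes are the tool frame's). Camera axes: x right, y down, z forward; pixel columns grow to the right and rows downward; lengths in mm; the calibration is good to about 2 mm. A picture is of the moment at which its call begins: read the wrist's pose just before it. camera_params takes no time and is no camera call.
- arm.job_done(): hands the job in, once; it reports no verdict.
Trained networks look in the newest picture that a camera, given by its name, has taken for a name from the list of things; names that differ only in an ending like _2 or _b are one class to them, and where a whole thing is asked for, a point or a joint stands for the part that bears it (a point fixed in the world has none). Each returns a list of dicts, best first, with "score" (0 to 1); they miss things now and then, are a little off and sometimes report something else, mostly with a low value. They report only what shows in the picture. A call takes as long as a camera call.
- arm.search_frame(thing, camera): "bbox" ([left, top, right, bottom] in pixels, round what is visible of it).
- arm.tip_of(thing, camera): "uv" ([column, row] in pixels: a listed point, or the origin of a listed thing).
The state is a dict: "clock": time; "joints": joint angles; "joint_vel": joint speeds; "joint_efforts": joint torques, N m; "position": TCP position; "ee_rot": TCP orientation; "contact_force": force on the tool from outside, world axes, zero at the start; "wrist_torque": the same for the moment, N m; "gripper_width": finger opening in mm.
Only numpy, scipy, OpenCV 4.12 (cv2) and the standard library are available. Lean on these libraries where they do the work, as an engineer would, in place of code of your own. Each camera call takes 0.05 s, during which the arm holds its last target.

## Task

The low white chocolate mill's feed selector (the black bar knob on its steel top) is parked. Pull the knob straight up out of its parking notch, turn it counterclockwise as seen from above, and feel for the running notch, letting the knob drop fully home in it; let go of it there. Never force the pin against the track or a notch wall, and leave everything else on the bench where it stands.

Things in the scene. Friction and masses are not known exactly. Their poses are not given: they have to be found in the camera images.
- mill: The fixed mill: white housing with steel top, 170 (x) by 300 (y) by 70 mm high, origin at the centre of its underside; x points to its back, y to its left. A low steel lid (radius 68 mm; its small knob ends 43 mm over the top) is on the left half, the selector on the right half. The pin track under the knob is part of the mill; if the pin bears on it with over 20 N it is damaged.
- selector: The selector's fixed spindle, carrying the knob; origin on the knob's turning axis at the mill's steel top (70 mm above the bench), axes parallel to the mill's. At turn 0 the bar grip lies along x, its 14 mm width along y. Under the skirt a blunt pin, 7 mm across, 34 mm from the axis, stands in a notch (10 mm wide, 7 mm deep) of a flat circular track.
- knob_skirt (a point): Centre of the upper face of the knob's black skirt disc (radius 39 mm), 24 mm over the steel top with the knob down; moves with the knob. A steel dash on the skirt lies over the hidden pin, at the end of the bar, toward -x at turn 0.
- selector_grip (a point): Point on the knob's axis at the height to grip its upright bar (48 mm long, 14 mm wide, 35 mm high above the skirt): 47 mm over the steel top with the knob down, 23 mm above the skirt, 12 mm below the bar's top. Moves with the knob; its x runs along the bar.
- selector_lift (a joint): Height of the knob above fully home, m: 0 home in a notch; over 0.0085 the pin is clear of the track; 0.014 end of travel. A spring pulls it down with 6 N, 9 N when fully raised. Left free on the track it stands at 0.006 to 0.007, slides easily when turned (0.05 N m) and drops by itself as the pin comes over a notch.
- selector_turn (a joint): Angle of the knob, rad, counterclockwise from above: 0 amid the parking notch; ends at 1.8. The running notch is clamped somewhere from 0.72 to 1.42 and hidden, so it must be felt for; the track between the notches and beyond is smooth. In a notch the knob can play about 0.04 rad each way; turning it farther there forces the pin.
- ballotin: Bystander: tapered carton, 65 by 93 by 43 mm, standing left of the mill; origin at the centre of its underside.
- tin: Bystander: round tin, 70 mm across, 36 mm high, standing right of the mill; origin at the centre of its underside.
- shaker: Bystander: white round shaker, 61 mm across, 97 mm high, standing in front of the mill's left half; origin at the centre of its underside.

How it is judged:
By the outcome, as a careful person would: the job done as asked, in the order asked, and still so for the second after the job is handed in, with the robot touching nothing.
It also fails if it takes over 56 s, if anything falls off the work surface, if the arm or the gripper's body presses on something with over 40 N, if the wrist force passes 120 N, or if a joint passes its speed limit or range.

## Working session

There is one attempt and no reset: what is moved stays moved. The work goes in short steps, Python scripts to look and compute and a tool call to move; the robot and the scene stay as the last step left them, time stands still between calls to the robot, and variables do not carry over. Pictures are saved under pics/ and viewed, and the job is handed in when it is done.

Besides the shell and the picture viewer there is one more tool, called as name([rows], argument=value, ...), one row to a line, values as JSON. move_arm: Moves the arm, as the interface text tells. Its arguments: {"type":"object","properties":{"targets":{"type":"array","items":{"type":"array","items":{"type":"number"}}}},"required":["targets"]}

```bash
mkdir -p pics
cat > h.py <<'E'
import numpy as np, cv2
from scipy.spatial.transform import Rotation as R
from bench import arm
def T():
    s=arm.read_state(); M=np.eye(4); M[:3,:3]=R.from_quat(s["ee_rot"]).as_matrix(); M[:3,3]=s["position"]; return M
def c2w(name):
    p=arm.camera_params(name)
    return T()@np.array(p["mount"]) if name=="wrist" else np.linalg.inv(np.array(p["world_to_cam"]))
def unproj(name,uv,d,M=None):
    K=np.array(arm.camera_params(name)["mtx"]); M=c2w(name) if M is None else M
    r=np.linalg.inv(K)@np.array([uv[0],uv[1],1.0]); return (M@np.append(r*d,1))[:3]
def onplane(name,uv,z,M=None):
    M=c2w(name) if M is None else M
    a=M[:3,3]; b=unproj(name,uv,1000,M); return a+(b-a)*(z-a[2])/(b[2]-a[2])
E
python3 - <<'E'
from h import *
print(arm.read_state())
for c in("scene","side"):
    im,d=arm.get_image(c); cv2.imwrite(f"pics/{c}0.png",im); np.save(f"{c}0.npy",d)
    for t in("knob_skirt","selector_grip"):
        r=arm.tip_of(t,c)[:2]
        for q in r:
            u,v=map(int,q["uv"]); z=94 if t=="knob_skirt" else 117
            print(c,t,q,d[v,u],unproj(c,q["uv"],d[v,u]),onplane(c,q["uv"],z))
    print(arm.search_frame("mill",c)[:1], arm.search_frame("selector",c)[:1])
E
```

```text
{'clock': 0.0, 'joints': array([-1.00442498e+00,  3.85598405e-01,  6.61609047e-03, -5.55040462e-04,
       -1.19401740e+00, -2.58618669e-01]), 'joint_vel': array([-0.00227764,  0.00210768, -0.00074546,  0.00081139, -0.00109032,
        0.00041575]), 'joint_efforts': array([-1.22135963e-03, -3.92289698e+01,  1.88395947e+01,  4.18627784e+00,
       -4.79008348e-03, -1.67787516e-05]), 'position': array([ 189.18321411, -595.0521991 ,  230.18421326]), 'ee_rot': array([ 5.90456015e-01,  8.07069027e-01,  6.41582944e-04, -9.32004527e-04]), 'contact_force': array([ 0.39036549, -0.13683131, -0.0967296 ]), 'wrist_torque': array([-0.02905049, -0.03245235, -0.03282177]), 'gripper_width': 85.44329060435385}
scene knob_skirt {'uv': [367.4, 238.3], 'score': 0.95} 1191.6354 [477.02144501 -14.73574021 111.84590534] [491.63000033 -25.31331662  94.        ]
scene selector_grip {'uv': [367.4, 235.8], 'score': 0.94} 1187.8059 [477.8572883  -15.02847467 118.10891678] [478.77297161 -15.69107538 117.        ]
[{'bbox': [252.6, 211.7, 409.6, 316.6], 'score': 0.56}] [{'bbox': [348.0, 223.1, 384.9, 257.5], 'score': 0.96}]
side knob_skirt {'uv': [334.1, 225.0], 'score': 0.74} 1186.4629 [488.25505667 -15.57317704 106.62121361] [490.6135656  -33.37035975  94.        ]
side selector_grip {'uv': [335.8, 217.4], 'score': 0.58} 1171.3865 [484.58523067 -12.87726607 127.79169268] [486.60653067 -28.53775802 117.        ]
[{'bbox': [235.5, 212.4, 373.5, 340.7], 'score': 0.65}] [{'bbox': [311.3, 209.5, 352.3, 241.6], 'score': 0.96}]
```

View pics/scene0.png

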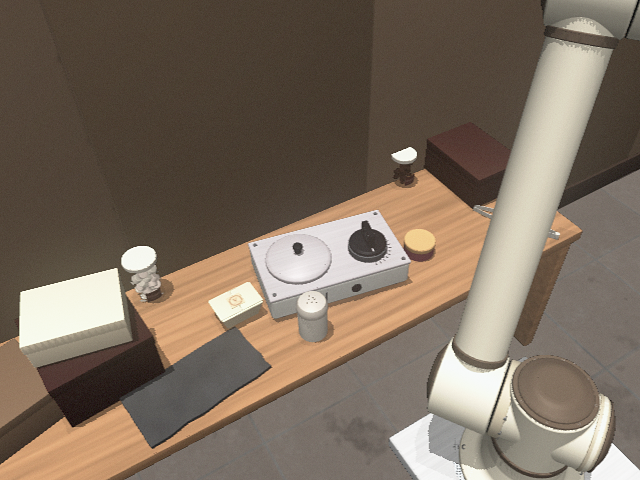

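View pics/side0.png

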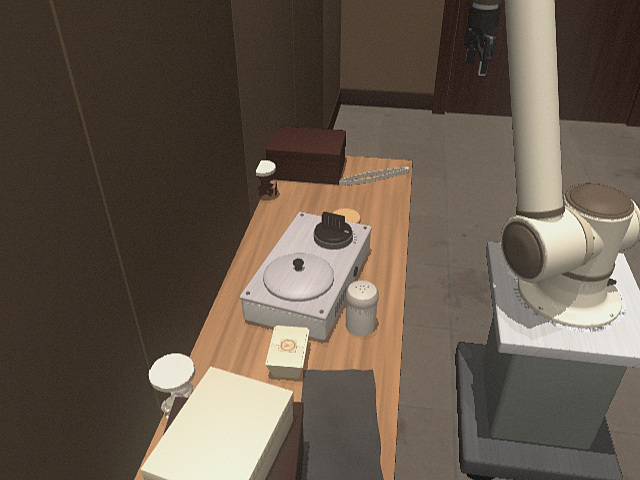

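The scene view shows the mill at centre with the knob at about (367,240). The side view shows it at about (334,228), with the bar standing roughly across the mill. I'll measure the mill's yaw next.

Run:
```python
from h import *
for c,pts in(("scene",[(251,241),(376,213),(407,260),(272,297)]),("side",[(303,213),(371,226),(322,321),(245,292)])):
    P=np.array([onplane(c,p,70)[:2] for p in pts]); print(c,P.round(0).tolist(), P.mean(0))
    for i in range(4):
        e=P[(i+1)%4]-P[i]; print(np.linalg.norm(e).round(),np.degrees(np.arctan2(e[1],e[0])).round(1))
p=arm.camera_params("wrist"); print(np.array(p["mount"]).round(3),p["mtx"])
M=T(); print(M.round(3))
```

```text
scene [[635.0, 175.0], [568.0, -100.0], [416.0, -73.0], [475.0, 208.0]] [523.28696909  52.33222077]
284.0 -103.8
154.0 169.8
287.0 78.2
164.0 -11.5
side [[570.0, -103.0], [416.0, -76.0], [476.0, 227.0], [630.0, 173.0]] [522.7719516   55.40169464]
157.0 169.9
308.0 78.8
163.0 -19.2
282.0 -102.1
[[ 1.00000e+00 -1.00000e-03 -1.00000e-03 -9.17000e-01]
 [ 1.00000e-03  9.60000e-01  2.81000e-01 -7.00260e+01]
 [ 1.00000e-03 -2.81000e-01  9.60000e-01 -1.42355e+02]
 [ 0.00000e+00  0.00000e+00  0.00000e+00  1.00000e+00]] [[354.80439531   0.         322.19408218]
 [  0.         354.80439531 247.24771813]
 [  0.           0.           1.        ]]
[[-3.03000e-01  9.53000e-01 -0.00000e+00  1.89356e+02]
 [ 9.53000e-01  3.03000e-01  0.00000e+00 -5.95578e+02]
 [ 0.00000e+00  0.00000e+00 -1.00000e+00  2.31265e+02]
 [ 0.00000e+00  0.00000e+00  0.00000e+00  1.00000e+00]]
```

The mill's y axis points at about 78° in world, so its yaw is about −12°, and the knob is near (490,−27). I'll move the wrist camera over it.

move_arm([
  [45.1,45.9,0,0,0,29.6,0],
  [45.1,45.9,0,0,0,29.6,0],
  [45.1,45.9,0,0,0,29.6,0],
  [45.1,45.9,0,0,0,29.6,0],
  [45.1,45.9,0,0,0,29.6,0],
  [45.1,45.9,0,0,0,29.6,0],
  [45.1,45.9,0,0,0,29.6,0],
  [45.1,45.9,0,0,0,29.6,0],
  [45.1,45.9,0,0,0,29.6,0],
  [45.1,45.9,0,0,0,29.6,0],
  [45.1,45.9,0,0,0,29.6,0],
  [45.1,45.9,0,0,0,29.6,0],
  [45.1,45.9,0,0,0,29.6,0],
  [45.1,45.9,0,0,0,29.6,0],
])

```text
clock: 2.25
position: [489.6, -27.7, 231.4]
ee_rot: [0.777, 0.629, 0.0, 0.0]
contact_force: [0.2, 0.4, -0.1]
gripper_width: 85.6
```

Run:
```python
from h import *
s=arm.read_state(); print(s["clock"],s["position"],s["joints"].round(3),s["contact_force"])
M=c2w("wrist"); im,d=arm.get_image("wrist"); cv2.imwrite("pics/w1.png",im); np.save("w1.npy",d); np.save("M1.npy",M)
for t,z in(("knob_skirt",94),("selector_grip",117)):
    for q in arm.tip_of(t,"wrist")[:1]:
        u,v=map(int,q["uv"]); print(t,q,d[v,u],unproj("wrist",q["uv"],d[v,u],M),onplane("wrist",q["uv"],z,M))
# heights
K=np.array(arm.camera_params("wrist")["mtx"]); v,u=np.mgrid[:480,:640]
P=np.stack([(u-K[0,2])/K[0,0]*d,(v-K[1,2])/K[1,1]*d,d],-1)@M[:3,:3].T+M[:3,3]; P[d==0]=np.nan
np.save("P1.npy",P)
near=np.hypot(P[...,0]-490,P[...,1]+25)<60
top=near&(abs(P[...,2]-129)<4); 
print("bar top",top.sum(),P[top].mean(0)); r=cv2.minAreaRect(P[top][:,:2].astype(np.float32)); print(r)
sk=near&(abs(P[...,2]-94)<3); print("skirt",sk.sum(),P[sk].mean(0)); print(cv2.minEnclosingCircle(P[sk][:,:2].astype(np.float32)))
mt=abs(P[...,2]-70)<4; print(np.nanmedian(P[mt][:,2]), cv2.minAreaRect(P[mt][:,:2].astype(np.float32)))
```

```text
2.25 [489.64843813 -27.67450851 231.44907514] [ 0.275  0.154 -0.312 -0.    -1.104 -2.056] [ 0.23711275  0.38063501 -0.08624444]
knob_skirt {'uv': [327.4, 235.7], 'score': 0.62} 253.30206 [484.03025599 -23.03640568 128.37997989] [492.80280092 -24.37568377  94.        ]
selector_grip {'uv': [329.9, 238.0], 'score': 0.77} 253.63815 [486.03141233 -21.63327877 128.51678486] [489.06568467 -22.0162862  117.        ]
bar top 1222 [490.21277019 -21.75998998 128.43026166]
((491.1434020996094, -21.82843017578125), (14.51861572265625, 47.27524948120117), 77.80677795410156)
skirt 5199 [487.91000064 -21.43482913  93.60667165]
((491.2771911621094, -21.983983993530273), 38.688514709472656)
69.94451943619941 ((555.529541015625, -51.1549072265625), (327.2847900390625, 601.86865234375), 0.7702211737632751)
```

View pics/w1.png

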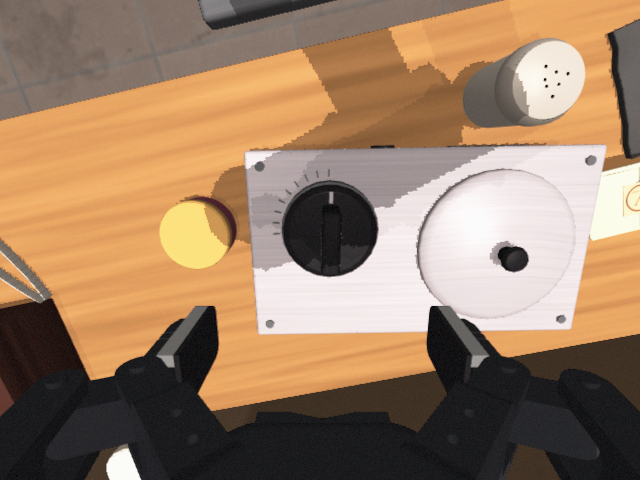

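The wrist view shows the knob at about (330,228), with the dash at the top at (331,197), which is the parked, −x side. Depth puts the bar at (491.2,−21.9), with its top at 128.4 and its size 14.5×47.3, and the skirt at 93.6, all as specified. The skirt circle's centre agrees. I'll descend, keeping the jaws open.

move_arm([
  [0.6,0.05,4,0,0,0,60],
  [0.6,0.05,8,0,0,0.2,100],
  [0.6,0.05,11,0,0,0.2,130],
  [0.6,0.05,12.5,0,0,0.2,150],
  [0.6,0.05,13.0,0,0,0.2,150],
  [0.6,0.05,13.0,0,0,0.2,150],
  [0.6,0.05,13.0,0,0,0.2,150],
])

```text
clock: 3.28
position: [492.5, -21.0, 102.2]
ee_rot: [0.778, 0.628, 0.001, 0.0]
contact_force: [0.3, 0.0, -0.1]
gripper_width: 35.2
```

Run:
```python
from h import *
s=arm.read_state(); print(s["clock"],s["position"],s["contact_force"],s["wrist_torque"],s["gripper_width"])
im,d=arm.get_image("wrist"); cv2.imwrite("pics/w2.png",im)
```

```text
3.275 [492.50531785 -20.9608789  102.18148525] [ 0.32570501  0.02511034 -0.12243954] [-0.03293371 -0.00662023 -0.01187797] 35.24604048464275
```

View pics/w2.png

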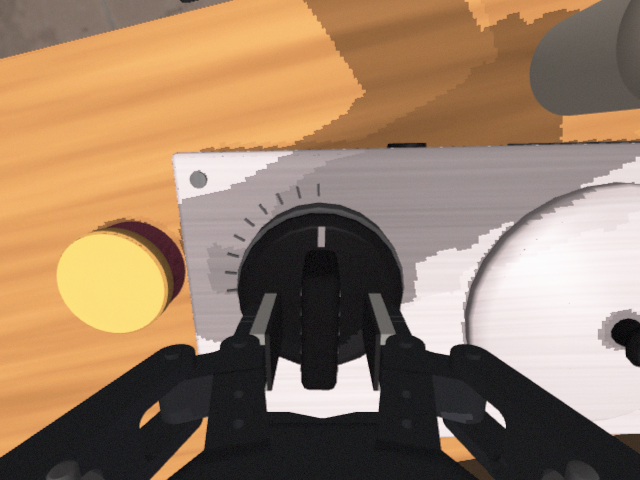

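The bar (320,320) stands centred between the pads. I'll close on it.

move_arm([
  [0,0,0,0,0,0,200],
  [0,0,0,0,0,0,200],
  [0,0,0,0,0,0,235],
  [0,0,0,0,0,0,235],
  [0,0,0,0,0,0,235],
])

```text
clock: 3.95
position: [492.0, -21.5, 101.8]
ee_rot: [0.778, 0.628, -0.0, 0.0]
contact_force: [-0.6, -5.1, 5.5]
gripper_width: 13.2
```

Run:
```python
from h import *
s=arm.read_state(); print(s["clock"],s["position"],s["contact_force"],s["wrist_torque"],s["gripper_width"])
```

```text
3.95 [491.97776339 -21.49431432 101.80968406] [-0.55268348 -5.12578801  5.4913248 ] [-1.52082195  0.24147784  0.00381678] 13.209085839715543
```

move_arm([
  [-0.07,0,-0.2,0,0,0,235],
  [-0.07,0,-0.5,0,0,0,235],
  [-0.07,0,-0.8,0,0,0,235],
  [-0.07,0,-1.15,0,0,0,235],
  [-0.07,0,-1.15,0,0,0,235],
  [-0.07,0,-1.15,0,0,0,235],
])

```text
clock: 4.7
position: [491.8, -21.6, 111.4]
ee_rot: [0.778, 0.628, 0.0, -0.0]
contact_force: [3.2, -4.6, -9.1]
gripper_width: 13.1
```

```bash
cat > hh.py <<'E'
from h import *
def look(n,save=True):
    s=arm.read_state(); M=c2w("wrist"); im,d=arm.get_image("wrist"); cv2.imwrite(f"pics/{n}.png",im)
    K=np.array(arm.camera_params("wrist")["mtx"]); v,u=np.mgrid[:480,:640]
    P=np.stack([(u-K[0,2])/K[0,0]*d,(v-K[1,2])/K[1,1]*d,d],-1)@M[:3,:3].T+M[:3,3]; P[d==0]=-1
    rr=np.hypot(P[...,0]-491.2,P[...,1]+21.9)
    # skirt: annulus 26..37 from axis, on camera side
    Mt=np.linalg.inv(T()); yt=(P@Mt[:3,:3].T+Mt[:3,3])[...,1]
    m=(rr>27)&(rr<36)&(yt<-15)&(P[...,2]>85)&(P[...,2]<115)
    mt=(rr>46)&(rr<70)&(yt<-20)&(abs(P[...,2]-70)<6)
    a,b=np.median(P[m][:,2]),np.median(P[mt][:,2])
    # dash: bright on skirt
    g=im.max(2)>100; dm=m&g
    print("t",round(s["clock"],2),"pos",s["position"].round(1),"tooldir",np.degrees(np.arctan2(T()[1,0],T()[0,0])).round(2),"F",s["contact_force"].round(1),"T",s["wrist_torque"].round(2),"w",round(s["gripper_width"],1))
    print(" skirt",a.round(1),m.sum(),"top",b.round(1),mt.sum(),"LIFT",(a-b-24).round(1))
    if dm.sum()>5:
        q=P[dm].mean(0); print(" dash turn",(np.arctan2(q[1]+21.9,q[0]-491.2)-np.radians(180-12.2)+np.pi)%(2*np.pi)-np.pi, dm.sum())
    return im,d,P
E
python3 - <<'E'
from hh import *
look("w3")
E
```

```text
t 4.7 pos [491.8 -21.6 111.4] tooldir 77.8 F [ 3.2 -4.6 -9.1] T [-1.3  -1.35  0.06] w 13.1
 skirt 103.1 3119 top 69.8 12295 LIFT 9.3
 dash turn 0.0068733813667698485 126
```

View pics/w3.png

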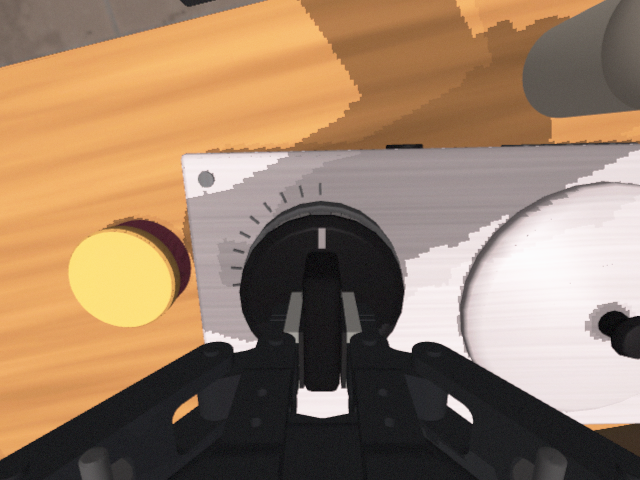

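Lifted 9.5 mm, no twist. I'll go up a little more, then turn while the pin is clear to about 0.54 rad, which is before the search range.

move_arm([
  [-0.05,0,-0.1,0,0,0,235],
  [-0.05,0,-0.2,0,0,0,235],
  [-0.05,0,-0.2,0,0,-3,235],
  [-0.05,0,-0.2,0,0,-8,235],
  [-0.05,0,-0.2,0,0,-14,235],
  [-0.05,0,-0.2,0,0,-20,235],
  [-0.05,0,-0.2,0,0,-26,235],
  [-0.05,0,-0.2,0,0,-31,235],
  [-0.05,0,-0.2,0,0,-31,235],
  [-0.05,0,-0.2,0,0,-31,235],
])

```text
clock: 6.0
position: [491.7, -20.8, 114.2]
ee_rot: [0.583, 0.813, 0.001, -0.001]
contact_force: [2.8, 5.2, -10.9]
gripper_width: 13.1
```

Run:
```python
from hh import *
look("w4")
```

```text
t 6.0 pos [491.7 -20.8 114.2] tooldir 108.71 F [  2.8   5.2 -10.9] T [ 1.6  -0.92 -0.  ] w 13.1
 skirt 105.9 3123 top 69.8 11981 LIFT 12.1
 dash turn 0.5481600370329236 114
```

View pics/w4.png

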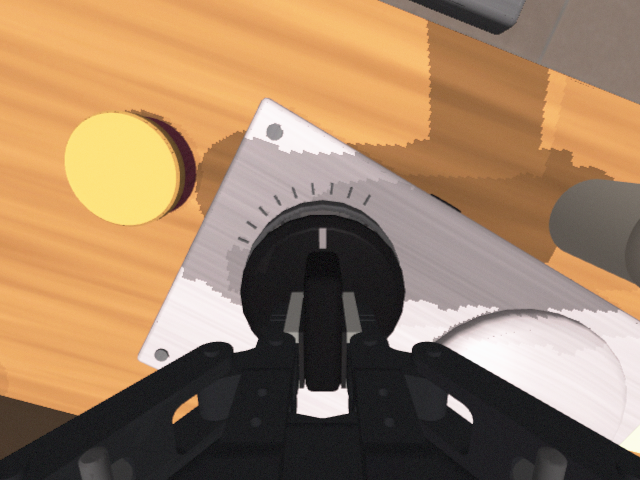

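Turned to 0.545 with the lift at 12. Next I'll lower to just above the track and loosen the jaws to a fork around the bar.

move_arm([
  [0,0,0.2,0,0,0,235],
  [0,0,0.4,0,0,0,235],
  [0,0,0.45,0,0,0,235],
  [0,0,0.45,0,0,0,235],
  [0,0,0.45,0,0,0,203],
  [0,0,0.45,0,0,0,203],
  [0,0,0.45,0,0,0,203],
  [0,0,0.45,0,0,0,203],
])

```text
clock: 7.05
position: [491.6, -22.3, 110.6]
ee_rot: [0.582, 0.813, 0.0, 0.0]
contact_force: [-0.3, 0.1, -1.2]
gripper_width: 17.4
```

Run:
```python
from hh import *
look("w5")
```

```text
t 7.05 pos [491.6 -22.3 110.6] tooldir 108.82 F [-0.3  0.1 -1.2] T [-0.    0.02 -0.01] w 17.4
 skirt 100.4 3018 top 69.8 12323 LIFT 6.6
 dash turn 0.5395764574412745 116
```

View pics/w5.png

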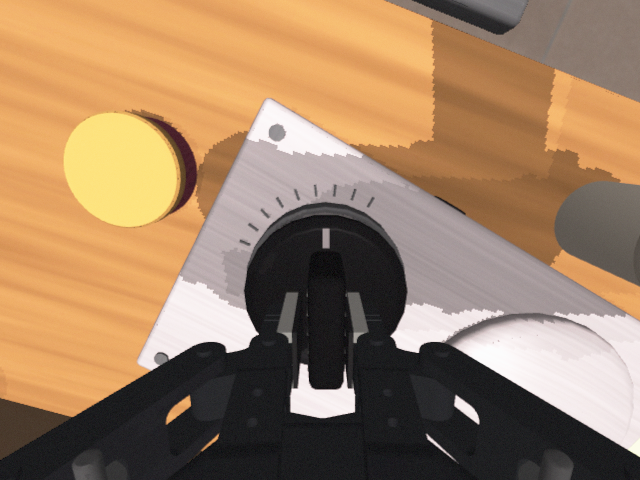

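The knob rests on the track at 6.6 with near-zero force. I'll tighten the fork slightly and turn up to the edge of the search range.

move_arm([
  [0,0,0,0,0,0,207],
  [0,0,0,0,0,-2,207],
  [0,0,0,0,0,-4,207],
  [0,0,0,0,0,-6,207],
  [0,0,0,0,0,-8,207],
  [0,0,0,0,0,-8,207],
])

```text
clock: 7.85
position: [492.1, -21.2, 110.5]
ee_rot: [0.523, 0.852, 0.001, 0.0]
contact_force: [-0.4, 5.9, 1.3]
gripper_width: 16.4
```

Run:
```python
from hh import *
look("w6")
```

```text
t 7.85 pos [492.1 -21.2 110.5] tooldir 116.89 F [-0.4  5.9  1.3] T [ 1.73  0.29 -0.11] w 16.4
 skirt 100.3 3118 top 69.8 12551 LIFT 6.5
 dash turn 0.5795721206556887 115
```

move_arm([
  [0.07,0,0,0,0,0,207],
  [0.07,0,0,0,0,0,207],
])

```text
clock: 8.15
position: [492.0, -21.1, 110.5]
ee_rot: [0.523, 0.852, 0.001, 0.001]
contact_force: [-0.5, 3.7, 1.6]
gripper_width: 16.2
```

Run:
```python
from hh import *
look("w7")
```

```text
t 8.15 pos [492.  -21.1 110.5] tooldir 116.87 F [-0.5  3.7  1.6] T [ 1.32 -0.15 -0.1 ] w 16.2
 skirt 100.3 3097 top 69.8 12528 LIFT 6.5
 dash turn 0.5815204128915097 118
```

View pics/w7.png

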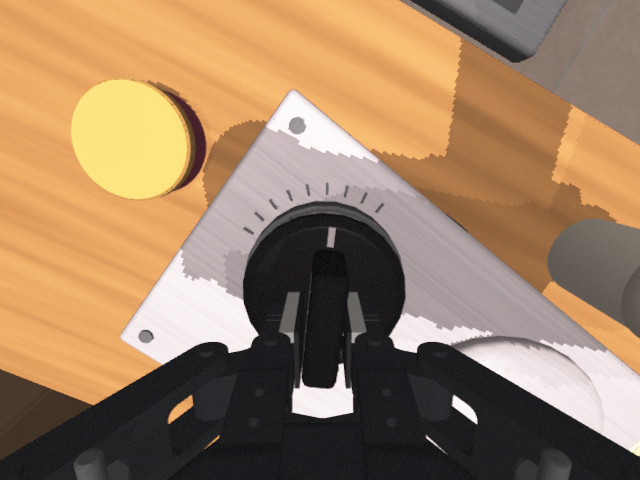

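move_arm([
  [0.1,0,0,0,0,-1.5,207],
  [0.1,0,0,0,0,-3,207],
  [0.1,0,0,0,0,-3,207],
])

```text
clock: 8.57
position: [491.6, -20.7, 110.6]
ee_rot: [0.501, 0.865, 0.0, 0.001]
contact_force: [2.3, 1.4, 0.8]
gripper_width: 16.3
```

Run:
```python
from hh import *
look("w8")
```

```text
t 8.57 pos [491.6 -20.7 110.6] tooldir 119.87 F [2.3 1.4 0.8] T [ 0.53 -0.96 -0.11] w 16.3
 skirt 100.4 3080 top 69.8 12502 LIFT 6.6
 dash turn 0.6312515490731441 117
```

move_arm([
  [0,0.05,0,0,0,-1,207],
  [0,0.05,0,0,0,-2,207],
  [0,0.05,0,0,0,-2,207],
])

```text
clock: 9.0
position: [491.4, -20.6, 110.4]
ee_rot: [0.486, 0.874, -0.0, 0.0]
contact_force: [3.7, 0.4, 0.7]
gripper_width: 16.1
```

Run:
```python
from hh import *
look("w9")
```

```text
t 9.0 pos [491.4 -20.6 110.4] tooldir 121.86 F [3.7 0.4 0.7] T [ 0.1  -0.95 -0.08] w 16.1
 skirt 100.3 3072 top 69.8 12456 LIFT 6.5
 dash turn 0.6709917389495059 114
```

move_arm([
  [0,0,0,0,0,-1,207],
  [0,0,0,0,0,-2,207],
  [0,0,0,0,0,-2,207],
])

```text
clock: 9.43
position: [491.3, -20.5, 110.3]
ee_rot: [0.471, 0.882, -0.0, -0.0]
contact_force: [3.8, -0.1, 0.8]
gripper_width: 16.0
```

Run:
```python
from hh import *
look("w10")
```

```text
t 9.43 pos [491.3 -20.5 110.3] tooldir 123.84 F [ 3.8 -0.1  0.8] T [-0.11 -0.97 -0.08] w 16.0
 skirt 100.2 3072 top 69.8 12476 LIFT 6.4
 dash turn 0.6979531651101993 116
```

move_arm([
  [-0.05,0.05,0,0,0,-1,207],
  [-0.05,0.05,0,0,0,-2,207],
  [-0.05,0.05,0,0,0,-2,207],
])

```text
clock: 9.85
position: [491.5, -20.5, 110.2]
ee_rot: [0.455, 0.89, -0.0, -0.0]
contact_force: [1.1, 0.3, 3.3]
gripper_width: 16.5
```

Run:
```python
from hh import *
look("w11")
```

```text
t 9.85 pos [491.5 -20.5 110.2] tooldir 125.85 F [1.1 0.3 3.3] T [ 0.36 -0.24 -0.14] w 16.5
 skirt 100.1 3105 top 69.8 12510 LIFT 6.3
 dash turn 0.7333010172265464 114
```

move_arm([
  [0,0,0,0,0,-1,207],
  [0,0,0,0,0,-2,207],
  [0,0,0,0,0,-2,207],
])

```text
clock: 10.28
position: [491.5, -20.5, 110.1]
ee_rot: [0.44, 0.898, -0.0, -0.0]
contact_force: [0.3, 1.4, 3.2]
gripper_width: 16.0
```

Run:
```python
from hh import *
look("w12")
```

```text
t 10.28 pos [491.5 -20.5 110.1] tooldir 127.84 F [0.3 1.4 3.2] T [ 0.6   0.11 -0.22] w 16.0
 skirt 100.1 3108 top 69.8 12557 LIFT 6.2
 dash turn 0.7646857860965275 117
```

move_arm([
  [0,0,-0.05,0,0,0,202],
  [0,0,-0.05,0,0,0,202],
])

```text
clock: 10.58
position: [491.4, -20.8, 110.4]
ee_rot: [0.44, 0.898, -0.001, -0.001]
contact_force: [0.5, -0.0, 0.4]
gripper_width: 17.9
```

Run:
```python
from hh import *
look("w13")
```

```text
t 10.57 pos [491.4 -20.8 110.4] tooldir 127.84 F [ 0.5 -0.   0.4] T [-0.02 -0.02 -0.01] w 17.9
 skirt 100.1 3060 top 69.8 12445 LIFT 6.3
 dash turn 0.758282789800071 116
```

View pics/w13.png

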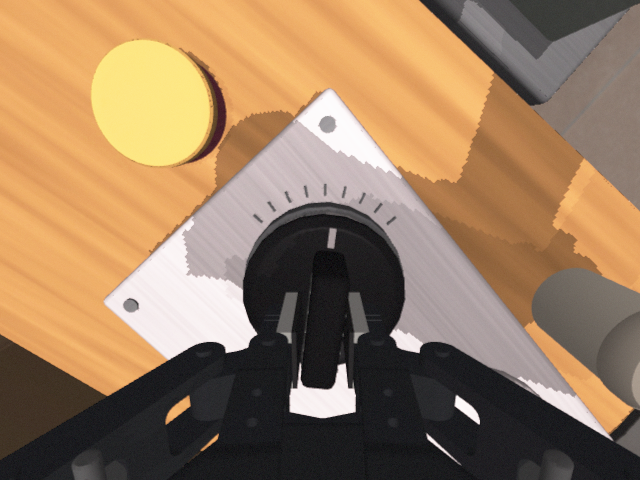

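Released, the knob stays up at 6.3 and turn 0.758, so the notch isn't here. I'll continue in 2–2.5° steps, relaxing the fork after each so the knob is free to drop.

move_arm([
  [0,0,0,0,0,-1.5,206],
  [0,0,0,0,0,-2.5,206],
  [0,0,0,0,0,-2.5,206],
  [0,0,0,0,0,-2.5,202],
  [0,0,0,0,0,-2.5,202],
])

```text
clock: 11.25
position: [492.3, -20.5, 111.0]
ee_rot: [0.42, 0.908, 0.0, 0.0]
contact_force: [-0.4, -0.0, 0.3]
gripper_width: 17.6
```

Run:
```python
from hh import *
look("w14")
```

```text
t 11.25 pos [492.3 -20.5 111. ] tooldir 130.34 F [-0.4 -0.   0.3] T [ 0.07  0.03 -0.01] w 17.6
 skirt 99.8 3127 top 69.8 12595 LIFT 6.0
 dash turn 0.8029107525174783 116
```

move_arm([
  [0,0,0,0,0,-1.5,206],
  [0,0,0,0,0,-2.5,206],
  [0,0,0,0,0,-2.5,206],
  [0,0,0,0,0,-2.5,202],
  [0,0,0,0,0,-2.5,202],
])

```text
clock: 11.92
position: [492.3, -20.6, 110.9]
ee_rot: [0.4, 0.917, 0.0, 0.0]
contact_force: [0.5, 2.1, 0.2]
gripper_width: 17.6
```

Run:
```python
from hh import *
look("w15")
```

```text
t 11.93 pos [492.3 -20.6 110.9] tooldir 132.85 F [0.5 2.1 0.2] T [ 0.43  0.04 -0.06] w 17.6
 skirt 99.6 3113 top 69.8 12580 LIFT 5.8
 dash turn 0.8392250059993343 115
```

move_arm([
  [0.03,0,0,0,0,-1.5,206],
  [0.03,0,0,0,0,-2.3,206],
  [0.03,0,0,0,0,-2.3,206],
  [0.03,0,0,0,0,-2.3,202],
  [0.03,0,0,0,0,-2.3,202],
])

```text
clock: 12.6
position: [491.8, -20.5, 110.8]
ee_rot: [0.381, 0.924, -0.0, 0.0]
contact_force: [-0.0, 1.8, -0.2]
gripper_width: 17.6
```

Run:
```python
from hh import *
look("w16")
```

```text
t 12.6 pos [491.8 -20.5 110.8] tooldir 135.15 F [-0.   1.8 -0.2] T [ 0.36 -0.03 -0.02] w 17.6
 skirt 99.6 3087 top 69.8 12540 LIFT 5.8
 dash turn 0.8624755266356576 116
```

View pics/w16.png

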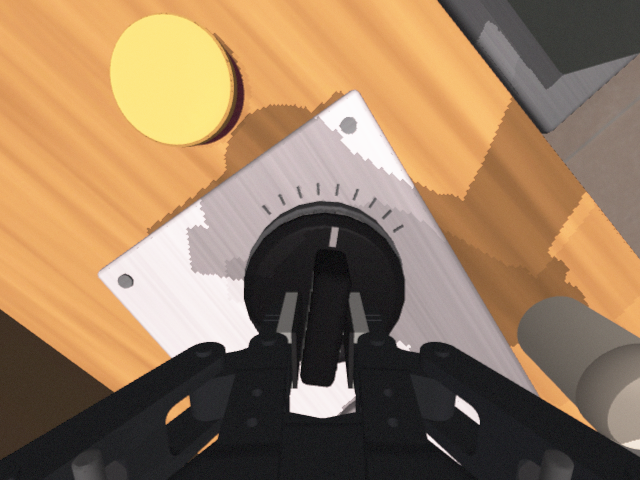

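No drop yet; knob still riding on the track. Continuing.

move_arm([
  [0.03,0.03,0,0,0,-1.5,206],
  [0.03,0.03,0,0,0,-2.5,206],
  [0.03,0.03,0,0,0,-2.5,206],
  [0.03,0.03,0,0,0,-2.5,202],
  [0.03,0.03,0,0,0,-2.5,202],
])

```text
clock: 13.28
position: [491.9, -19.9, 110.8]
ee_rot: [0.361, 0.932, -0.0, 0.0]
contact_force: [-0.4, -0.7, -1.0]
gripper_width: 17.7
```

Run:
```python
from hh import *
look("w17")
```

```text
t 13.28 pos [491.9 -19.9 110.8] tooldir 137.64 F [-0.4 -0.7 -1. ] T [ 0.03 -0.04  0.02] w 17.7
 skirt 93.7 2934 top 69.8 12640 LIFT -0.1
 dash turn 0.9563836133843431 109
```

move_arm([
  [0,0,0,0,0,-1.5,206],
  [0,0,0,0,0,-2.5,206],
  [0,0,0,0,0,-2.5,206],
  [0,0,0,0,0,-2.5,202],
  [0,0,0,0,0,-2.5,202],
])

```text
clock: 13.95
position: [491.8, -19.9, 110.8]
ee_rot: [0.341, 0.94, -0.0, 0.0]
contact_force: [0.4, 0.1, 0.5]
gripper_width: 17.6
```

Run:
```python
from hh import *
look("w18")
```

```text
t 13.95 pos [491.8 -19.9 110.8] tooldir 140.13 F [0.4 0.1 0.5] T [-0.02  0.01 -0.02] w 17.6
 skirt 93.7 2919 top 69.8 12672 LIFT -0.2
 dash turn 0.9827507626982612 108
```

The knob dropped home: lift about 0 at turn 0.956. The step I had batched after that moved it 0.027 more inside the notch play, and forces are near zero. I'll open the jaws and withdraw.

move_arm([
  [0,0,0,0,0,0,170],
  [0,0,0,0,0,0,120],
  [0,0,0,0,0,0,120],
  [0,0,0,0,0,0,120],
  [0,0,-4,0,0,0,120],
  [0,0,-8,0,0,0,120],
  [0,0,-12,0,0,0,60],
  [0,0,-12,0,0,0,60],
  [0,0,-12,0,0,0,60],
  [0,0,-12,0,0,0,60],
])

```text
clock: 15.25
position: [491.0, -20.0, 229.4]
ee_rot: [0.341, 0.94, -0.001, -0.001]
contact_force: [0.7, -0.4, -0.8]
gripper_width: 65.1
```

Run:
```python
from hh import *
im,d,P=look("w19")
near=np.hypot(P[...,0]-491,P[...,1]+22)<60
top=near&(abs(P[...,2]-129)<4); print(np.median(P[top][:,2]),cv2.minAreaRect(P[top][:,:2].astype(np.float32)))
im,d=arm.get_image("scene"); cv2.imwrite("pics/scene1.png",im)
```

```text
t 15.25 pos [491.  -20.  229.4] tooldir 140.13 F [ 0.7 -0.4 -0.8] T [-0.   -0.02 -0.  ] w 65.1
 skirt 93.7 1022 top 69.8 4802 LIFT -0.1
 dash turn 0.9874011283213413 40
128.55781475972935 ((491.02490234375, -22.044172286987305), (47.70307540893555, 14.55355453491211), 42.96247863769531)
```

View pics/w19.png

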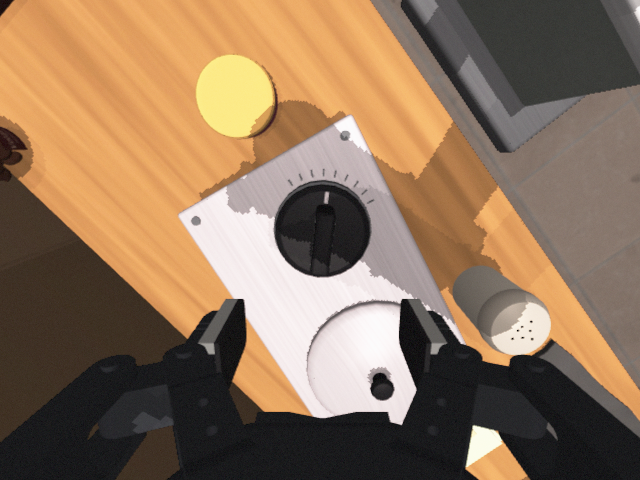

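View pics/scene1.png

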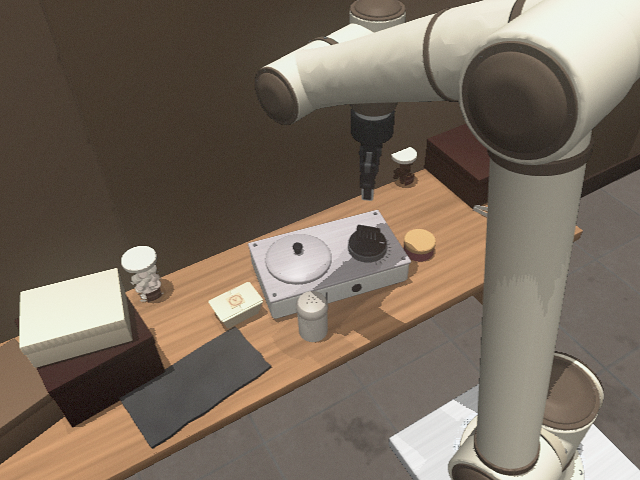

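The wrist view shows the knob home at (322,228), with the skirt at 93.7 and the bar top at 128.6, the same as when it was parked. The bar's angle puts the turn at about 0.96. The scene view shows the tin (420,243), shaker (313,316) and carton (236,304) where they started, and the gripper is clear.

```bash
python3 -c "
from bench import arm
print(arm.job_done())"
```

```text
the job is handed in; nothing more can be done
None
```

The feed selector is in its running notch, fully home and released. I handed the job in at about 15 s of the 56 s allowed.

- **What I did:** I gripped the bar and pulled it straight up, with no twist, until the pin was clear; lift was 12 mm while turning. I turned it counterclockwise to 0.54 rad and set it on the track. Then I nudged it along with loosened jaws in small steps until it dropped by itself at about 0.95 rad.
- **Last checks:** The skirt (93.7 mm) and bar top (128.6 mm) are at the same heights as when parked, so lift is about 0. The turn reads 0.96 by the bar and 0.99 by the dash. The gripper is about 120 mm above its release height and the wrist force is near zero. The tin, shaker and carton look unmoved.
- **Not fully clean:**
  - One extra nudge was already sent when the drop showed. It moved the knob about 0.03 rad inside the notch's play. The readings afterwards were about 0.5 N and 0.02 N m, but I have none from during that nudge.
  - The lift on the track drifted from 6.6 to 5.8 mm before the drop, slightly below the stated 6 to 7 mm. I took that as measurement bias.

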